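# Press a lidded mould in the spoked-wheel press

## Task

Slide the lidded mould by its handle along the rails of the counter press, gently, until it is fully home against the end stop. Then wind the spoked wheel on top clockwise (seen from above), pushing one spoke after another, until the pressing plate is firmly down on the lid: stop once you feel the wheel get clearly heavier (one and a half to not quite two times as heavy as when turning freely), never force the wheel or overtighten the press, and let go. Leave the pitcher, the shaker and the scraper alone.

Things in the scene. Friction and masses are not known exactly. Their poses are not given: they have to be found in the camera images.
- press: Grey C-shaped press frame, fixed. Origin on the counter below the wheel's axis; +x is the way the mould slides in. Column behind (x 98 to 138 mm, y -40 to 40, to 260 mm height); from it an arm 60 mm wide, top at 197 mm height, runs to a 60 mm round boss (top 201 mm) on the wheel's axis. It carries the wheel, the screw and the pressing plate.
- guard (a point): Middle of the front edge of the flat metal guard plate, fixed to the press, 260 to 265 mm above the counter. In the press frame it covers x 30 to 118 mm, y -90 to 90 mm, that is the back of the wheel, so spokes can be reached from above only on the front (-x) half.
- press_mouth (a point): Point on the wheel's axis, 177 mm above the counter, under the press arm, where the screw comes out. Below it hangs the level pressing plate (90 x 60 mm, 8 mm thick, on a stiff spring of about 8 N per mm). The plate's height is not measured: its foot is set differently each time, so its gap above the lid starts anywhere from 21 to 40 mm.
- bed: Aluminium base plate of the press, fixed, same origin and axes as the press: x -170 to 140 mm, y -75 to 75 mm, top 20 mm above the counter. Two rails (inner faces at y = -47.5 and 47.5 mm, 12 mm high, x -165 to 75 mm) guide the mould.
- stop: Steel end stop across the bed, 12 x 90 mm, fixed; its face to the mould is at x = 75 mm of the press frame, top at 48 mm height. This entry's origin is the bed's origin, not the stop itself.
- bed_home (a point): Point on the press's axis, 57.5 mm above the counter, where the centre of the mould lies when fully home; axes as the press.
- mould_mid (a point): Centre of the lidded metal mould: 150 (x) x 90 (y) x 75 (z) mm, about 0.8 kg, loose on the bed between the rails; its flat lid is its top. Its +x end goes to the stop. It starts 45 to 80 mm short of home.
- mould_handle (a point): Centre of the black crossbar (14 x 50 x 18 mm in x, y, z) of the mould's T-handle, 143 mm before the mould's centre in its -x direction, on a 14 mm square bar; 65 mm above the counter.
- wheel_hub (a point): Centre of the wheel's hub (40 mm across, 34 mm high) on its vertical axis, 235 mm above the counter. Five level spokes at this height, 12 mm thick round bars with black ball ends 19 mm across, reach out to 88 mm from the axis.
- wheel (a joint): Wheel angle (rad), growing clockwise seen from above; starts at 0 to 0.6. Counted counter-clockwise from the press's +x, the spokes stand at 0, 72, 144, 216, 288 degrees minus this angle. Each rad lowers the plate 8 mm; the lid is met after 2.6 to 5 rad. The wheel stays where it is left.
- wheel_rim (a point): Point of the first spoke 65 mm from the axis, turning with the wheel. Pushed here, the wheel takes about 5 N (0.3 to 0.4 N m, the less when the push pauses) while turning freely; each 10 N of plate pressure on the lid adds 1.2 N (0.08 N m) and needs about 0.16 rad of turning. Well pressed is 15 to 45 N on the lid, best about 28 N (felt as 8 to 9 N here).
- pitcher: Black plastic pitcher, 100 mm across, 130 mm high, with a side handle; bystander. Origin under its centre.
- shaker: Glass jar with steel cap, 56 mm across, 110 mm high; bystander. Origin under its centre.
- scraper: Spatula lying on the counter; bystander. Origin on the counter under its middle.

How it is judged:
On the way, in this order (a step that is already met when the one before it is completed fails the run):
1. the mould is fully home against the stop, the plate not yet on it (x of mould_mid in the frame of bed_home between -0.0035 and 0.0035 m and y of mould_mid in the frame of bed_home between -0.006 and 0.006 m and height (world z) of mould_mid below 0.062 m and angle between mould_mid's own z axis and vertical below 0.05 rad and contact force between press and mould below 1 N), for 0.2 s.
2. the plate presses on the lid with 15 to 45 N (x of mould_mid in the frame of bed_home between -0.0035 and 0.0035 m and y of mould_mid in the frame of bed_home between -0.006 and 0.006 m and height (world z) of mould_mid below 0.062 m and angle between mould_mid's own z axis and vertical below 0.05 rad and contact force between press and mould between 15 and 45 N), for 0.2 s.
At the end, for the whole second after the job is handed in: The mould stands on the bed fully home (centre within 3.5 mm of home along the rails, 6 mm across), the plate presses on its lid with 15 to 45 N, and wheel and mould are at rest (all of step 2 and velocity of joint wheel between -0.05 and 0.05 rad/s and linear speed of mould below 0.01 m/s); the robot touches nothing.
It fails at once if the wheel or the press is pushed with more than 25 N (contact force between any of the fingers, the arm and press above 25 N).
It fails at once if the press is overtightened: more than 65 N on the lid (contact force between press and mould above 65 N).
It fails at once if the mould is driven against the stop with more than 30 N (contact force between mould and stop above 30 N).
It fails at once if the pitcher, shaker or scraper is moved more than 20 mm (distance of any of pitcher, shaker, scraper from where it was at the start of the episode above 0.02 m).
It also fails if it takes over 72 s, if anything falls off the work surface, if the arm or the gripper's body presses on something with over 40 N, if the wrist force passes 120 N, or if a joint passes its speed limit or range.

## Robot

A 7-joint arm with a two-finger parallel gripper is mounted at the origin on the work surface. World frame = base frame: x ahead of the robot, y to its left, z up, the work surface at z = 0. Lengths are in m, angles in rad, forces in N, time in s.
With the tool pointing down it reaches from about 0.4 to 0.85 m from the base axis. Payload 4.5 kg.
Tool frame: the origin (TCP) lies on the centre line of the jaws, within the pads' length; the fingertips stand 25 mm ahead of it and the grasp point (between the pads) lies 6 mm ahead of it; z points along the fingers, y is the direction in which the jaws open and shut (so a half turn about z gives the same grasp; the last joint's range is limited). The gripper opens to 88 mm and grips with 3 to 60 N. Pads are 18 mm wide; open, the fingers measure 123 mm over their backs; the gripper's body (75 mm by 187 mm) begins 45 mm behind the grasp point.
Start: joints at [0.034, 0.689, -0.195, 1.565, 0.157, 0.902, -0.215], TCP at [0.625, 0, 0.264] pointing down, gripper open.
Joint ranges: [-3.01, 3.01], [-0.46, 2.08], [-1.47, 1.51], [0.13, 2.56], [-1, 4.14], [0.04, 2.09], [-2.66, 2.66]. Speed limits (rad/s): [2.57, 2.57, 3.14, 3.14, 3.14, 3.14, 3.14].

## Interface

Orientations are given as a unit quaternion [x, y, z, w].
In Python, from plant import r, eyes gives the robot as it stands.
- The arm moves only by the tool servo_tool, never from a script. Its argument "deltas" is a list of rows, each an object of numbers: "dx", "dy", "dz": the shift along the tool's x, y, z in units of 60 mm (1.0 is 60 mm); "ax", "ay", "az": the turn, a rotation vector about the tool's x, y, z in units of 6 degrees (1.0 is 6 degrees); "hand": the finger opening in mm, from 0 to 88.1. A call has 1 to 10 rows; each row is the pose to reach, as a shift and turn from the pose commanded when the call began, along the tool's axes at that moment; what a row does not reach only later rows make up. A row lasts 1/8 s, in which the tool goes at most 62.5 mm and 10.7 degrees, less where a joint would pass 70% of its speed; a pose out of reach is approached as far as the arm can. A call with a gripper value outside its range is refused whole. The fingers move at their own pace and stop on an object; "newtons" is the grip in N (left out, the last holds). Time passes only in rows, so rows that repeat a pose let the fingers close. It gives the time, the measured TCP pose, the force and the opening at its end, in the units of the state.
- r.get_state(): the state, without advancing time (a new reading comes with each control period).
- eyes.snapshot(name): name is "scene" or "side" or "wrist"; returns (picture, depth): 384x512x3 uint8, red, green, blue; 384x512 float32, m along the optical axis (not along the pixel's ray), 0 where there is no reading.
- eyes.camera_model(name): a dict with "fx", "fy", "cx", "cy" (pixels), "pose" (4x4, takes a point from camera to world coordinates). Camera axes: x right, y up, looking along -z (the intrinsics and any distortion apply to the point x, -y, -z); pixel columns grow to the right and rows downward; lengths in m; the calibration is good to about 2 mm. A picture is of the moment at which its call begins: read the wrist's pose just before it. camera_model takes no time and is no camera call; for the wrist camera it gives the pose at the moment of the call.
- r.finish_job(): hands the job in, once; it reports no verdict.
The state is a dict: "clock": time; "q": joint angles; "qd": joint speeds; "joint_torque": joint torques, N m; "tool_pos": TCP position; "eef_rot": TCP orientation; "contact_force": force on the tool from outside, world axes, zero at the start; "moment": the same for the moment, N m; "opening": opening from 0.0 (shut) to 1.0 (fully open).
Only numpy, scipy, OpenCV 4.12 (cv2) and the standard library are available. Lean on these libraries where they do the work, as an engineer would, in place of code of your own. Each camera call takes 0.05 s, during which the arm holds its last target.

## Working session

There is one attempt and no reset: what is moved stays moved. The work goes in short steps, Python scripts to look and compute and a tool call to move; the robot and the scene stay as the last step left them, time stands still between calls to the robot, and variables do not carry over. Pictures are saved under pics/ and viewed, and the job is handed in when it is done.

Besides the shell and the picture viewer there is one more tool, called after "Emit:" by a JSON object that holds its "op" and its "data", one argument or row to a line. servo_tool: Moves the arm, as the interface text tells. Its arguments: {"type":"object","properties":{"deltas":{"type":"array","items":{"type":"object","properties":{"dx":{"type":"number"},"dy":{"type":"number"},"dz":{"type":"number"},"ax":{"type":"number"},"ay":{"type":"number"},"az":{"type":"number"},"hand":{"type":"number"}}}},"newtons":{"type":"number"}},"required":["deltas"]}

```bash
ls; mkdir -p pics; python3 - <<'E'
from plant import r, eyes
import cv2,numpy as np
s=r.get_state();print(s)
for n in ("scene","side","wrist"):
    m=eyes.camera_model(n);p,d=eyes.snapshot(n)
    print(n,m)
    cv2.imwrite(f"pics/{n}0.png",p[:,:,::-1]);np.save(f"pics/{n}0d.npy",d);np.save(f"pics/{n}0m.npy",m,allow_pickle=True)
E
```

```text
pics
{'clock': 0.0, 'q': array([ 0.03378175,  0.68999307, -0.19453178,  1.56635921,  0.15732596,
        0.90249191, -0.21507819]), 'qd': array([ 0.00088593,  0.00049524,  0.00031771, -0.00075953,  0.00057238,
        0.00071583,  0.00026305]), 'joint_torque': array([ 3.38560185e-04, -5.27571630e+01, -1.26686912e+00, -1.53434461e+01,
       -5.26333472e-02,  6.56995355e-03,  1.65937727e-04]), 'tool_pos': array([ 6.24405781e-01, -3.16767998e-05,  2.62900733e-01]), 'eef_rot': array([ 7.07051256e-01,  7.07161693e-01, -7.04504654e-04, -6.03720311e-04]), 'contact_force': array([-0.12876607, -0.01274652,  0.44512185]), 'moment': array([-0.0388458 , -0.02734797, -0.02549084]), 'opening': 0.9988457454993372}
scene {'fx': 363.41481207479603, 'fy': 363.41481207479603, 'cx': 258.4372521357484, 'cy': 186.077726712918, 'pose': array([[ 0.77113947, -0.40126638,  0.49429669,  1.18753428],
       [ 0.63656332,  0.4999015 , -0.58726964, -0.62714112],
       [-0.01144809,  0.76751794,  0.64092523,  0.81896097],
       [ 0.        ,  0.        ,  0.        ,  1.        ]])}
side {'fx': 492.82021921746644, 'fy': 492.82021921746644, 'cx': 249.1177500196148, 'cy': 197.77345637758174, 'pose': array([[-0.19351592,  0.68225829, -0.70503561, -0.40894495],
       [-0.98108301, -0.13842558,  0.13533101,  0.20323637],
       [-0.00526425,  0.71788717,  0.69613957,  1.24930269],
       [ 0.        ,  0.        ,  0.        ,  1.        ]])}
wrist {'fx': 304.73783612410466, 'fy': 304.73783612410466, 'cx': 252.17618653288045, 'cy': 195.03543427521166, 'pose': array([[ 9.99998097e-01, -3.14773116e-04,  1.92532748e-03,
         6.25385787e-01],
       [-2.24779056e-04,  9.61734537e-01,  2.73982900e-01,
         7.06118932e-02],
       [-1.93789638e-03, -2.73982812e-01,  9.61732636e-01,
         3.83499881e-01],
       [ 0.00000000e+00,  0.00000000e+00,  0.00000000e+00,
         1.00000000e+00]])}
```

View pics/scene0.png

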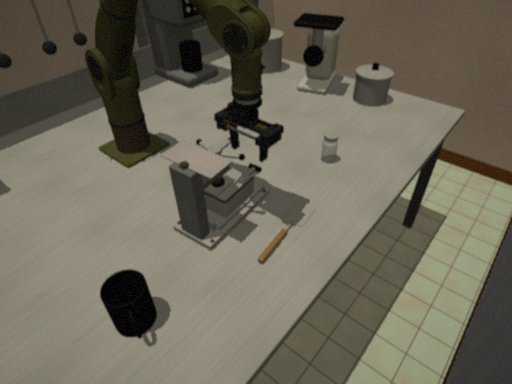

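View pics/side0.png

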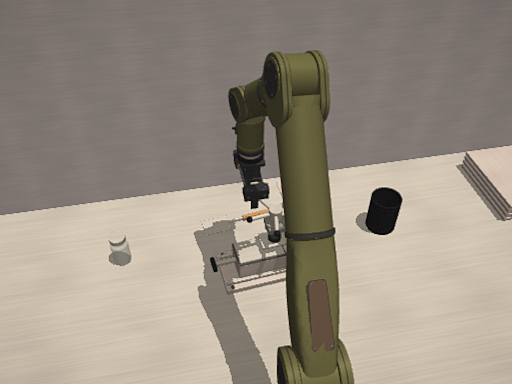

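View pics/wrist0.png

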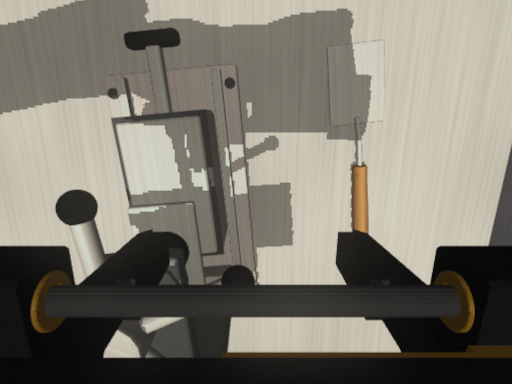

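```bash
cat > h.py <<'E'
import numpy as np,cv2
def dep(n,tag,pts,z=None):
    m=np.load(f"pics/{n}{tag}m.npy",allow_pickle=True).item();d=np.load(f"pics/{n}{tag}d.npy")
    out=[]
    for i,(u,v) in enumerate(pts):
        ray=np.array([(u-m['cx'])/m['fx'],-(v-m['cy'])/m['fy'],-1.])
        R=m['pose'][:3,:3];t=m['pose'][:3,3]
        if z is None:
            D=d[int(round(v)),int(round(u))];out.append(t+R@ray*D)
        else:
            w=R@ray; out.append(t+w*(z-t[2])/w[2])
    return np.array(out)
def snap(n,tag):
    from plant import eyes
    m=eyes.camera_model(n);p,d=eyes.snapshot(n)
    cv2.imwrite(f"pics/{n}{tag}.png",p[:,:,::-1]);np.save(f"pics/{n}{tag}d.npy",d);np.save(f"pics/{n}{tag}m.npy",m,allow_pickle=True)
def crop(n,tag,x0,y0,x1,y1,k):
    p=cv2.imread(f"pics/{n}{tag}.png")[y0:y1,x0:x1]
    p=cv2.convertScaleAbs(cv2.resize(p,None,fx=k,fy=k,interpolation=cv2.INTER_CUBIC),alpha=1.4,beta=10)
    cv2.imwrite(f"pics/{n}{tag}_c{x0}.png",p)
E
python3 - <<'E'
from h import *
np.set_printoptions(precision=4,suppress=True)
print(dep("wrist","0",[(152,39),(126,42),(178,36),(113,93),(230,83),(238,68),(165,150),(77,207),(238,278),(118,120),(208,112)]))
crop("wrist","0",60,0,300,384,1.56) 
crop("scene","0",150,120,310,250,5)
# cloud of side/scene: guard plane z .255-.27
for n in("scene","side"):
    m=np.load(f"pics/{n}0m.npy",allow_pickle=True).item();d=np.load(f"pics/{n}0d.npy")
    v,u=np.mgrid[:384,:512];P=np.stack([(u-m['cx'])/m['fx']*d,-(v-m['cy'])/m['fy']*d,-d],-1)@m['pose'][:3,:3].T+m['pose'][:3,3]
    k=(d>0)&(P[...,2]>.257)&(P[...,2]<.269)&(P[...,0]>.3)&(P[...,0]<.8)&(abs(P[...,1])<.3)
    if n=="scene": 
        cv2.imwrite("pics/k.png",k.astype(np.uint8)*255)
        Q=P[k];c,l=cv2.connectedComponents(k.astype(np.uint8)) 
        for i in range(1,c):
            q=P[l==i]
            if len(q)>40: 
                print(len(q),q.mean(0)); b=cv2.minAreaRect((q[:,:2]*1000).astype(np.float32)); print(b,cv2.boxPoints(b))
E
```

```text
[[ 0.5328  0.1318  0.0753]
 [ 0.508   0.1296  0.0736]
 [ 0.5548  0.1361  0.0662]
 [ 0.4679  0.0871  0.0222]
 [ 0.5999  0.0977  0.0218]
 [ 0.6081  0.1158  0.0003]
 [ 0.5421  0.0325  0.094 ]
 [ 0.5396  0.0243  0.2422]
 [ 0.6176 -0.0158  0.2405]
 [ 0.4979  0.0599  0.087 ]
 [ 0.5796  0.0669  0.0609]]
1461 [ 0.5598 -0.1374  0.2624]
((554.576171875, -140.13232421875), (181.2593994140625, 108.19722747802734), 4.159264087677002) [[ 460.2615  -92.7495]
 [ 468.1089 -200.6617]
 [ 648.8909 -187.5152]
 [ 641.0435  -79.6029]]
```

View pics/scene0_c150.png

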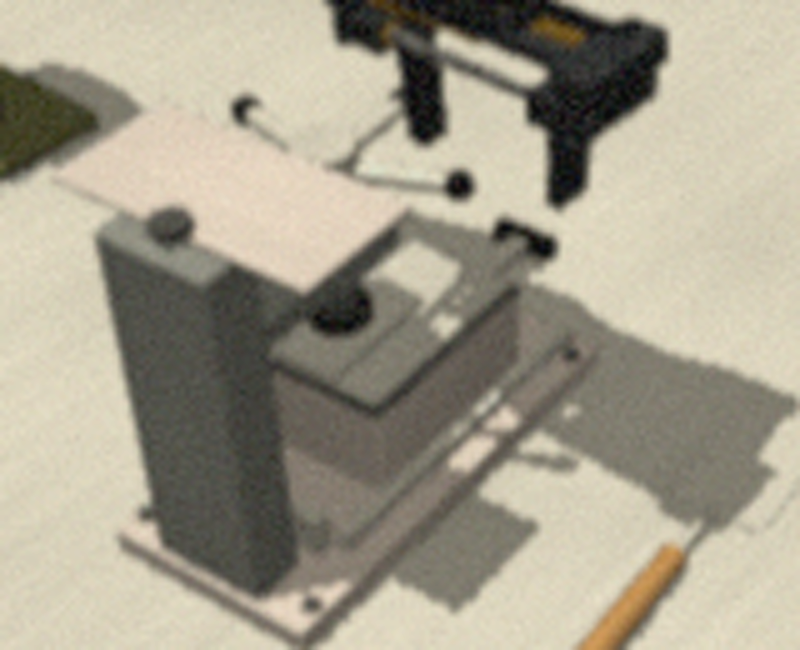

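View pics/wrist0_c60.png

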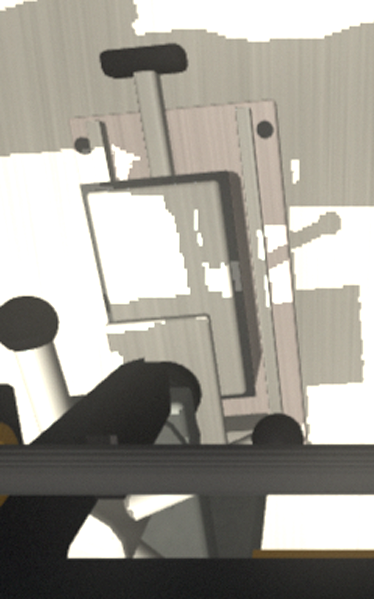

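Emit:
{"op": "servo_tool", "data": {
  "deltas": [
    {"dz": -0.5,"hand": 0},
    {"dx": 0.8,"dy": -0.3,"dz": -0.5,"hand": 0},
    {"dx": 1.6,"dy": -0.8,"dz": -0.5,"hand": 0},
    {"dx": 2.4,"dy": -1.3,"dz": -0.3,"az": -0.4,"hand": 0},
    {"dx": 2.97,"dy": -1.55,"dz": 0,"az": -0.69,"hand": 0},
    {"dx": 2.97,"dy": -1.55,"dz": 0,"az": -0.69,"hand": 0},
    {"dx": 2.97,"dy": -1.55,"dz": 0,"az": -0.69,"hand": 0},
    {"dx": 2.97,"dy": -1.55,"dz": 0,"az": -0.69,"hand": 0}
  ]
}}

```text
schema error: expected keys dx, dy, dz, ax, ay, az, hand
```

```bash
python3 - <<'E'
from h import *
snap("wrist","1");snap("scene","1")
crop("scene","1",150,120,310,250,5)
E
```

```text
(no output)
```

View pics/wrist1.png

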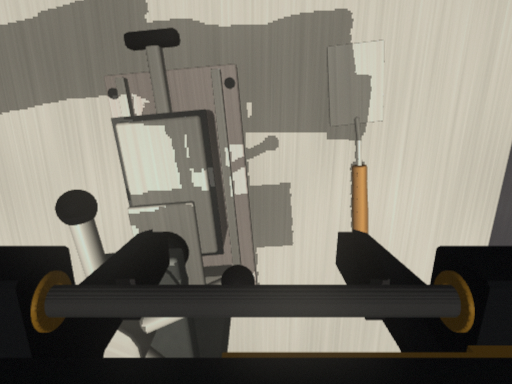

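View pics/scene1_c150.png

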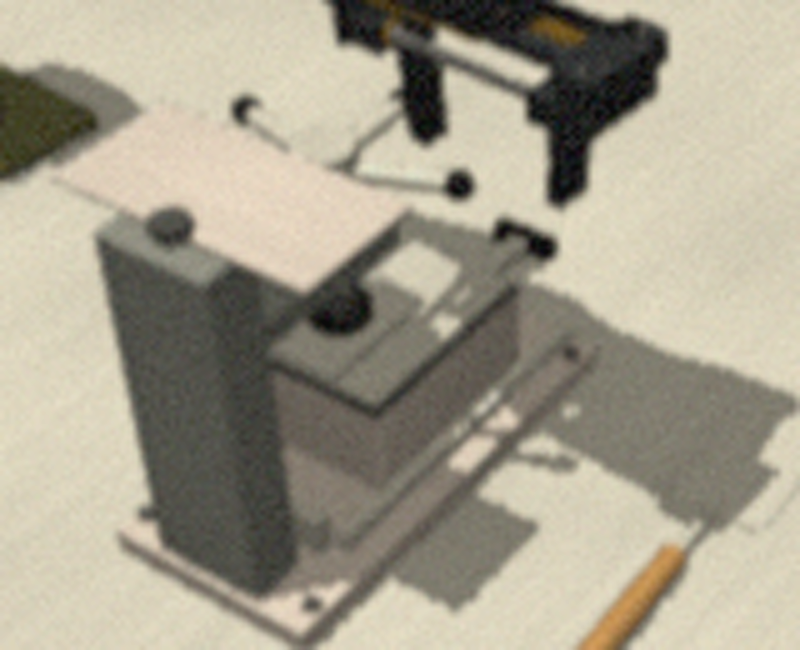

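The pictures are unchanged because the move was refused; all keys are needed in every row.

Emit:
{"op": "servo_tool", "data": {
  "deltas": [
    {"dx": 0,"dy": 0,"dz": -0.5,"ax": 0,"ay": 0,"az": 0,"hand": 0},
    {"dx": 0.8,"dy": -0.3,"dz": -0.5,"ax": 0,"ay": 0,"az": 0,"hand": 0},
    {"dx": 1.6,"dy": -0.8,"dz": -0.5,"ax": 0,"ay": 0,"az": 0,"hand": 0},
    {"dx": 2.4,"dy": -1.3,"dz": -0.3,"ax": 0,"ay": 0,"az": -0.4,"hand": 0},
    {"dx": 2.97,"dy": -1.55,"dz": 0,"ax": 0,"ay": 0,"az": -0.69,"hand": 0},
    {"dx": 2.97,"dy": -1.55,"dz": 0,"ax": 0,"ay": 0,"az": -0.69,"hand": 0},
    {"dx": 2.97,"dy": -1.55,"dz": 0,"ax": 0,"ay": 0,"az": -0.69,"hand": 0},
    {"dx": 2.97,"dy": -1.55,"dz": 0,"ax": 0,"ay": 0,"az": -0.69,"hand": 0}
  ]
}}

```text
clock: 1.25
tool_pos: [0.5331, 0.1766, 0.2641]
eef_rot: [0.682, 0.731, 0.0, 0.001]
contact_force: [0.7, -0.2, 0.6]
opening: 0.116
```

```bash
python3 - <<'E'
from h import *
snap("wrist","2");snap("scene","2");snap("side","2")
crop("scene","2",150,120,310,250,5)
E
```

```text
(no output)
```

View pics/wrist2.png

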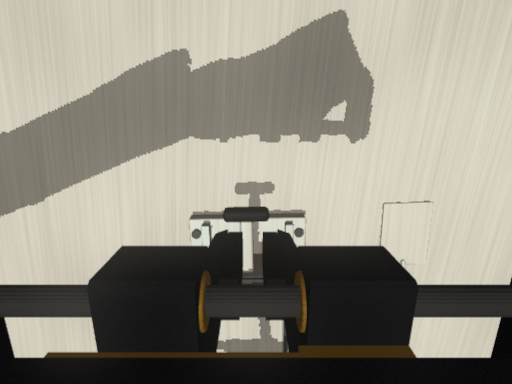

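View pics/scene2_c150.png

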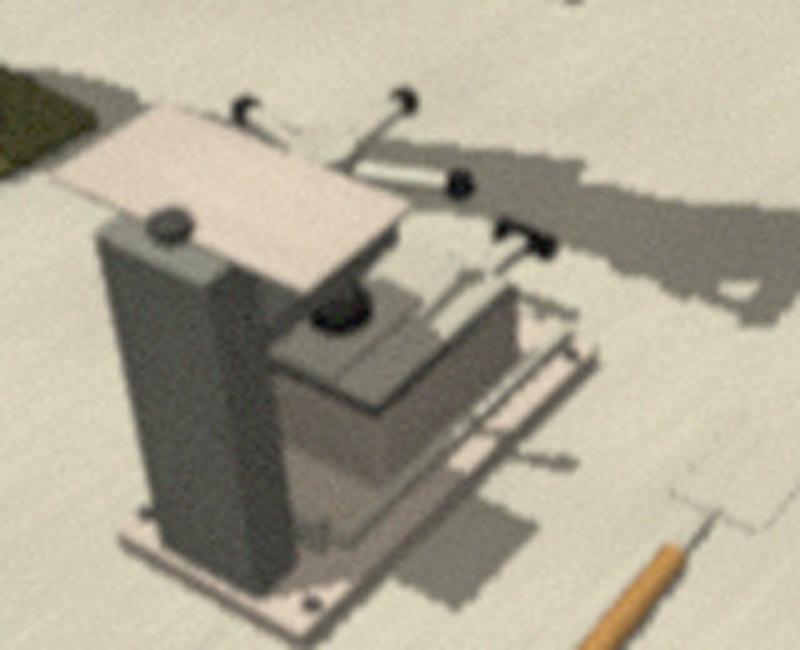

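View pics/side2.png

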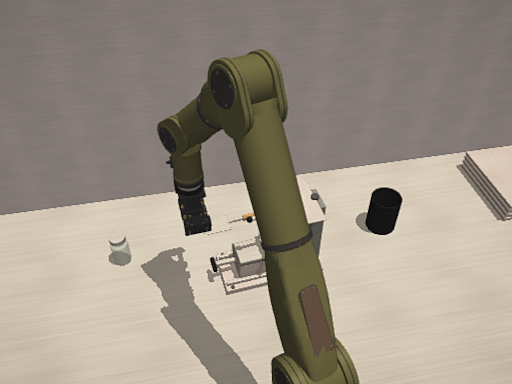

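```bash
cat > fit.py <<'E'
from h import *
from scipy.optimize import least_squares
np.set_printoptions(precision=4,suppress=True)
c=lambda L:[(150+a/5,120+b/5) for a,b in L]
balls=dep("scene","2",c([(243,108),(403,101),(460,184)]),.235)[:,:2]
gu=dep("scene","2",c([(52,175),(160,103),(303,293),(412,212)]),.265)[:,:2]
bed=dep("scene","2",c([(122,537),(300,640),(597,350)]),.02)[:,:2]
gm=np.array([[118,-90],[30,-90],[118,90],[30,90]])/1e3
bm=np.array([[140,-75],[140,75],[-170,75]])/1e3
def T(p,m):
    c,s=np.cos(p[2]),np.sin(p[2]);return m@np.array([[c,s],[-s,c]])+p[:2]
def wb(p):
    a=np.array([144,216,288])*np.pi/180-p[3]
    a=np.array([144,216,288])*np.pi/180-p[3]
    return T(p,.0785*np.stack([np.cos(a),np.sin(a)],1))
f=lambda p:np.r_[(T(p,gm)-gu).ravel(),(T(p,bm)-bed).ravel(),(wb(p)-balls).ravel()]*1000
s=least_squares(f,[.549,-.066,-1.498,.3],loss="soft_l1");print(s.x,np.degrees(s.x[2])+90);print(f(s.x).reshape(-1,2).round(1))
E
python3 fit.py; python3 - <<'E'
from h import *
np.set_printoptions(precision=4,suppress=True)
print(dep("wrist","2",[(246,214),(224,214),(268,213)]))
print(dep("wrist","2",[(246,214)],.074),dep("wrist","2",[(190.5,216),(305,212)],.02))
print(dep("wrist","2",[(246,214)],.065),dep("scene","2",[(150+525/5,120+235/5)],.07))
E
```

```text
[ 0.5532 -0.0604 -1.4893  0.8238] 4.6671605738216755
[[  -1.3   -1.8]
 [   0.1    2.7]
 [   1.5    0.1]
 [  -1.8    5.1]
 [  -7.3   -0.9]
 [   0.2    0.5]
 [   0.6    3. ]
 [ 160.7   -0. ]
 [  24.    -2.1]
 [-139.    -5. ]]
[[0.53   0.1368 0.0735]
 [0.5061 0.1346 0.0719]
 [0.5537 0.1392 0.0724]]
[[0.53  0.137 0.074]] [[0.4601 0.1103 0.02  ]
 [0.6044 0.1256 0.02  ]]
[[0.53   0.1338 0.065 ]] [[0.5357 0.1305 0.07  ]]
```

```bash
sed -i 's/array(\[144,216,288\])/array([288,216,144])/g' fit.py; python3 fit.py; python3 - <<'E'
from plant import r
s=r.get_state();print(s['moment'],s['tool_pos'],s['contact_force'])
E
```

```text
[ 0.5528 -0.0603 -1.4891  0.5296] 4.683451546039166
[[-1.6 -1.8]
 [-0.3  2.7]
 [ 1.2  0.2]
 [-2.2  5.2]
 [-7.6 -0.8]
 [-0.1  0.6]
 [ 0.2  3.1]
 [ 5.6 -5.1]
 [ 0.6 -2.7]
 [ 1.1 -0.2]]
[-0.04956101  0.00097311 -0.00426697] [0.53267184 0.17717754 0.26398861] [-0.17415243  1.00879367  0.56299983]
```

Emit:
{"op": "servo_tool", "data": {
  "deltas": [
    {"dx": 0,"dy": 0,"dz": 1,"ax": 0,"ay": 0,"az": 0,"hand": 0},
    {"dx": 0,"dy": 0,"dz": 2,"ax": 0,"ay": 0,"az": 0,"hand": 0},
    {"dx": 0,"dy": 0,"dz": 2.8,"ax": 0,"ay": 0,"az": 0,"hand": 0},
    {"dx": 0,"dy": 0,"dz": 3.0,"ax": 0,"ay": 0,"az": 0,"hand": 0},
    {"dx": 0,"dy": 0,"dz": 3.0,"ax": 0,"ay": 0,"az": 0,"hand": 0},
    {"dx": 0,"dy": 0,"dz": 3.0,"ax": 0,"ay": 0,"az": 0,"hand": 0}
  ]
}}

```text
clock: 2.15
tool_pos: [0.5335, 0.1786, 0.0856]
eef_rot: [0.681, 0.732, 0.002, 0.001]
contact_force: [-1.0, 0.6, -0.5]
opening: 0.003
```

```bash
python3 - <<'E'
from h import *
snap("side","3")
crop("side","3",150,200,310,310,5)
from plant import r
print(r.get_state()['contact_force'])
E
```

```text
[ 0.0947092   0.56980062 -0.69717907]
```

View pics/side3_c150.png

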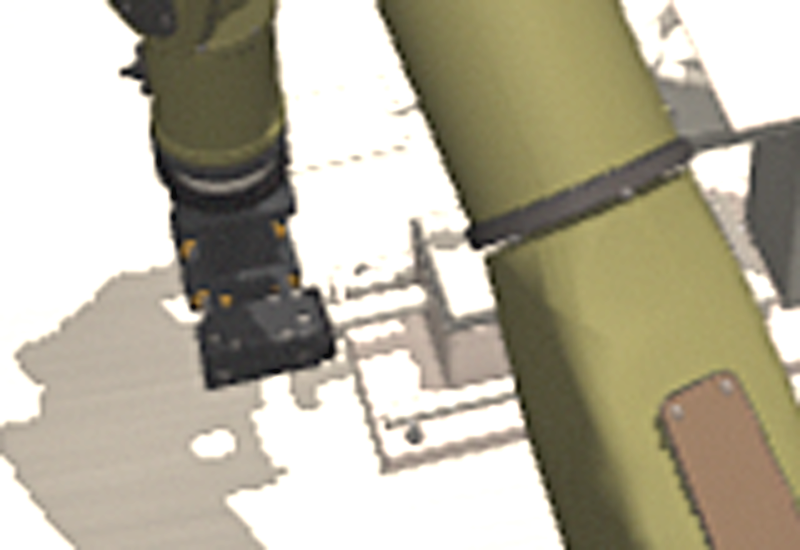

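Emit:
{"op": "servo_tool", "data": {
  "deltas": [
    {"dx": -0.15,"dy": 0,"dz": 0,"ax": 0,"ay": 0,"az": 0,"hand": 0},
    {"dx": -0.3,"dy": 0,"dz": 0,"ax": 0,"ay": 0,"az": 0,"hand": 0},
    {"dx": -0.36,"dy": 0,"dz": 0,"ax": 0,"ay": 0,"az": 0,"hand": 0},
    {"dx": -0.42,"dy": 0,"dz": 0,"ax": 0,"ay": 0,"az": 0,"hand": 0},
    {"dx": -0.48,"dy": 0,"dz": 0,"ax": 0,"ay": 0,"az": 0,"hand": 0},
    {"dx": -0.54,"dy": 0,"dz": 0,"ax": 0,"ay": 0,"az": 0,"hand": 0},
    {"dx": -0.6,"dy": 0,"dz": 0,"ax": 0,"ay": 0,"az": 0,"hand": 0},
    {"dx": -0.66,"dy": 0,"dz": 0,"ax": 0,"ay": 0,"az": 0,"hand": 0}
  ]
}}

```text
clock: 3.2
tool_pos: [0.535, 0.1392, 0.0838]
eef_rot: [0.681, 0.732, 0.0, -0.0]
contact_force: [0.1, 4.7, -0.8]
opening: 0.003
```

Emit:
{"op": "servo_tool", "data": {
  "deltas": [
    {"dx": -0.06,"dy": 0,"dz": 0,"ax": 0,"ay": 0,"az": 0,"hand": 0},
    {"dx": -0.12,"dy": 0,"dz": 0,"ax": 0,"ay": 0,"az": 0,"hand": 0},
    {"dx": -0.18,"dy": 0,"dz": 0,"ax": 0,"ay": 0,"az": 0,"hand": 0},
    {"dx": -0.24,"dy": 0,"dz": 0,"ax": 0,"ay": 0,"az": 0,"hand": 0},
    {"dx": -0.3,"dy": 0,"dz": 0,"ax": 0,"ay": 0,"az": 0,"hand": 0},
    {"dx": -0.36,"dy": 0,"dz": 0,"ax": 0,"ay": 0,"az": 0,"hand": 0},
    {"dx": -0.42,"dy": 0,"dz": 0,"ax": 0,"ay": 0,"az": 0,"hand": 0}
  ]
}}

```text
clock: 4.08
tool_pos: [0.5367, 0.1136, 0.0838]
eef_rot: [0.681, 0.732, 0.0, -0.0]
contact_force: [0.6, 4.4, 0.1]
opening: 0.006
```

```bash
python3 - <<'E'
from h import *
snap("scene","4");snap("side","4")
crop("scene","4",150,120,310,250,5)
from plant import r
print(r.get_state()['contact_force'])
E
```

```text
[-0.2968964   3.64507968  0.00869108]
```

View pics/scene4_c150.png

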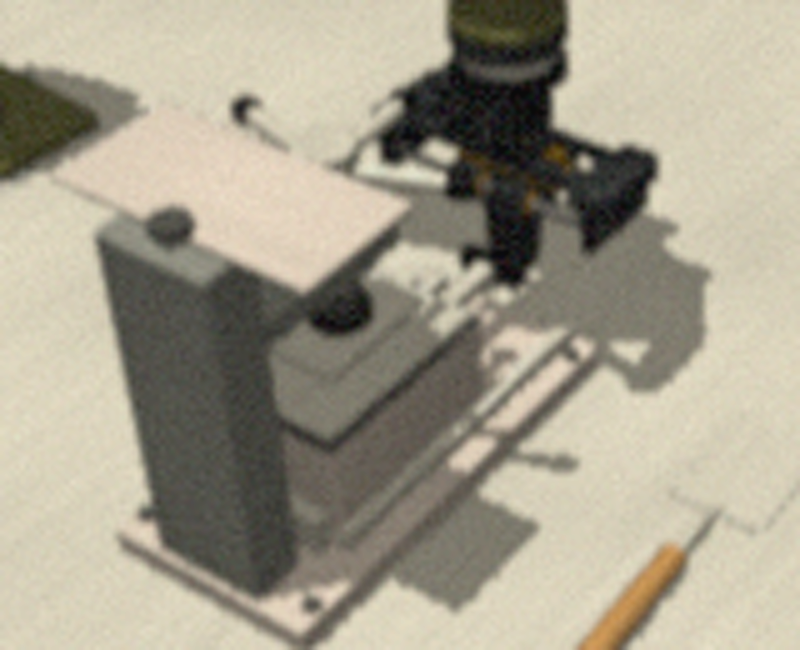

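```bash
python3 - <<'E'
from h import *
P=dep("scene","2",[(150+375/5,120+408/5),(150+332/5,120+443/5)],.0925)
print(P)
O=np.array([.5528,-.0603]);a=-1.4891
e=np.array([np.cos(a),np.sin(a)]);n=np.array([-e[1],e[0]])
print((P[:,:2]-O)@e,(P[:,:2]-O)@n)
E
```

```text
[[ 0.59558115 -0.07920909  0.0925    ]
 [ 0.59696206 -0.11688615  0.0925    ]]
[0.02233719 0.06000129] [0.04109538 0.03939702]
```

Emit:
{"op": "servo_tool", "data": {
  "deltas": [
    {"dx": -0.03,"dy": 0,"dz": 0,"ax": 0,"ay": 0,"az": 0,"hand": 0},
    {"dx": -0.06,"dy": 0,"dz": 0,"ax": 0,"ay": 0,"az": 0,"hand": 0},
    {"dx": -0.09,"dy": 0,"dz": 0,"ax": 0,"ay": 0,"az": 0,"hand": 0},
    {"dx": -0.12,"dy": 0,"dz": 0,"ax": 0,"ay": 0,"az": 0,"hand": 0},
    {"dx": -0.14,"dy": 0,"dz": 0,"ax": 0,"ay": 0,"az": 0,"hand": 0}
  ]
}}

```text
clock: 4.8
tool_pos: [0.5373, 0.1056, 0.0838]
eef_rot: [0.681, 0.732, 0.0, -0.0]
contact_force: [0.4, 5.7, 1.2]
opening: 0.005
```

Emit:
{"op": "servo_tool", "data": {
  "deltas": [
    {"dx": -0.015,"dy": 0,"dz": 0,"ax": 0,"ay": 0,"az": 0,"hand": 0},
    {"dx": -0.03,"dy": 0,"dz": 0,"ax": 0,"ay": 0,"az": 0,"hand": 0}
  ]
}}

```text
clock: 5.05
tool_pos: [0.5374, 0.1039, 0.0838]
eef_rot: [0.681, 0.732, 0.0, -0.0]
contact_force: [-0.7, 4.9, 0.3]
opening: 0.007
```

Emit:
{"op": "servo_tool", "data": {
  "deltas": [
    {"dx": -0.015,"dy": 0,"dz": 0,"ax": 0,"ay": 0,"az": 0,"hand": 0},
    {"dx": -0.03,"dy": 0,"dz": 0,"ax": 0,"ay": 0,"az": 0,"hand": 0}
  ]
}}

```text
clock: 5.3
tool_pos: [0.5374, 0.1036, 0.0838]
eef_rot: [0.68, 0.733, 0.001, -0.001]
contact_force: [-1.7, 8.2, -0.3]
opening: 0.008
```

Emit:
{"op": "servo_tool", "data": {
  "deltas": [
    {"dx": -0.01,"dy": 0,"dz": 0,"ax": 0,"ay": 0,"az": 0,"hand": 0},
    {"dx": -0.02,"dy": 0,"dz": 0,"ax": 0,"ay": 0,"az": 0,"hand": 0}
  ]
}}

```text
clock: 5.55
tool_pos: [0.5374, 0.1035, 0.0838]
eef_rot: [0.68, 0.733, 0.002, -0.001]
contact_force: [-0.9, 10.2, -0.4]
opening: 0.006
```

```bash
python3 - <<'E'
from h import *
snap("scene","5")
crop("scene","5",150,120,310,250,5)
from plant import r
s=r.get_state();print(s['contact_force'],s['moment'])
E
```

```text
[ 0.05403759 10.18333205 -0.11451782] [2.00821753 0.2038671  0.00753491]
```

View pics/scene5_c150.png

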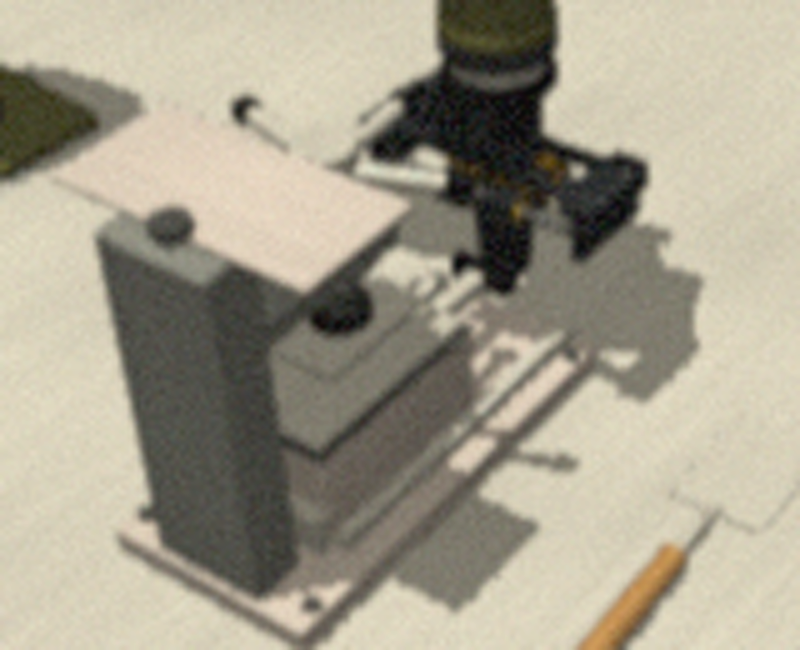

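```bash
python3 - <<'E'
from h import *
c=lambda L:[(150+a/5,120+b/5) for a,b in L]
P=dep("scene","5",c([(320,457),(467,331)]),.0925)
O=np.array([.5528,-.0603]);a=-1.4891
e=np.array([np.cos(a),np.sin(a)]);n=np.array([-e[1],e[0]])
print((P[:,:2]-O)@e,(P[:,:2]-O)@n)
p=cv2.imread("pics/scene5.png")[190:240,195:255]
cv2.imwrite("pics/z5.png",cv2.convertScaleAbs(cv2.resize(p,None,fx=12,fy=12,interpolation=cv2.INTER_CUBIC),alpha=2,beta=0))
E
```

```text
[ 0.07293635 -0.06561999] [0.04122495 0.04375755]
```

View pics/z5.png

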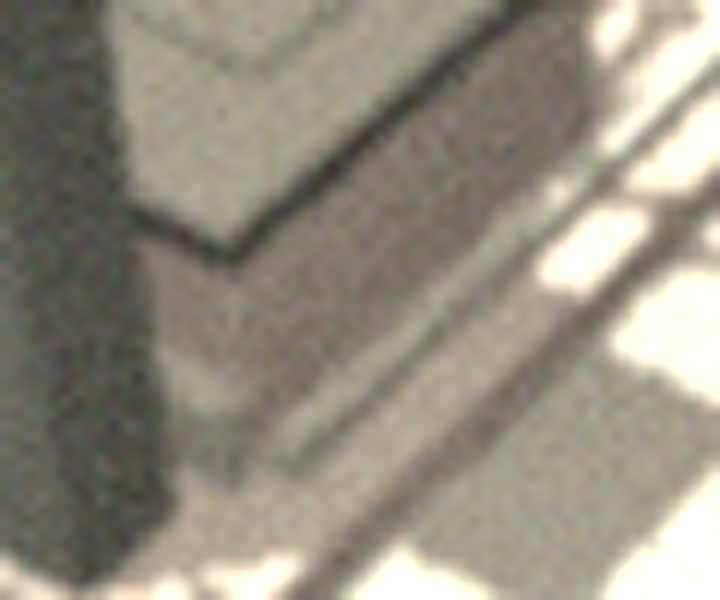

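Emit:
{"op": "servo_tool", "data": {
  "deltas": [
    {"dx": 0.1,"dy": 0,"dz": 0,"ax": 0,"ay": 0,"az": 0,"hand": 0},
    {"dx": 0.5,"dy": 0,"dz": -0.1,"ax": 0,"ay": 0,"az": 0,"hand": 0},
    {"dx": 0.7,"dy": 0,"dz": -1,"ax": 0,"ay": 0,"az": 0,"hand": 0},
    {"dx": 0.7,"dy": 0,"dz": -2,"ax": 0,"ay": 0,"az": 0,"hand": 0},
    {"dx": 0.7,"dy": 0,"dz": -3,"ax": 0,"ay": 0,"az": 0,"hand": 0},
    {"dx": 0.3,"dy": 0.1,"dz": -4,"ax": 0,"ay": 0,"az": 0,"hand": 0},
    {"dx": -0.5,"dy": 0.1,"dz": -5,"ax": 0,"ay": 0,"az": 0,"hand": 0},
    {"dx": -1.3,"dy": 0.1,"dz": -5.6,"ax": 0,"ay": 0,"az": 0,"hand": 0},
    {"dx": -1.75,"dy": 0.1,"dz": -6,"ax": 0,"ay": 0,"az": 0,"hand": 0},
    {"dx": -1.75,"dy": 0.1,"dz": -6,"ax": 0,"ay": 0,"az": 0,"hand": 0}
  ]
}}

```text
clock: 6.85
tool_pos: [0.5516, -0.0097, 0.4458]
eef_rot: [0.685, 0.729, -0.0, 0.003]
contact_force: [-0.3, -0.4, -0.3]
opening: 0.003
```

Emit:
{"op": "servo_tool", "data": {
  "deltas": [
    {"dx": 0,"dy": 0,"dz": 0,"ax": 0,"ay": 0,"az": 0,"hand": 0},
    {"dx": 0,"dy": 0,"dz": 0,"ax": 0,"ay": 0,"az": 0,"hand": 0}
  ]
}}

```text
clock: 7.1
tool_pos: [0.5503, -0.0028, 0.4424]
eef_rot: [0.68, 0.733, -0.001, -0.001]
contact_force: [-0.2, 0.0, -0.2]
opening: 0.006
```

```bash
python3 - <<'E'
from h import *
snap("wrist","6");snap("scene","6")
p=cv2.imread("pics/wrist6.png")[90:330,150:380];cv2.imwrite("pics/z6.png",cv2.resize(p,None,fx=2.5,fy=2.5,interpolation=cv2.INTER_CUBIC))
crop("scene","6",150,120,310,250,5)
from plant import r
s=r.get_state();print(s['tool_pos'],s['contact_force'],s['moment'],s['q'])
E
```

```text
[ 0.55063737 -0.00281054  0.442716  ] [-0.42566131 -0.10644225 -0.72603145] [ 0.0693678  -0.02513682  0.02071962] [ 0.08177992  0.42084144 -0.25678733  1.50290321  0.1096623   1.23439036
 -0.11573483]
```

View pics/z6.png

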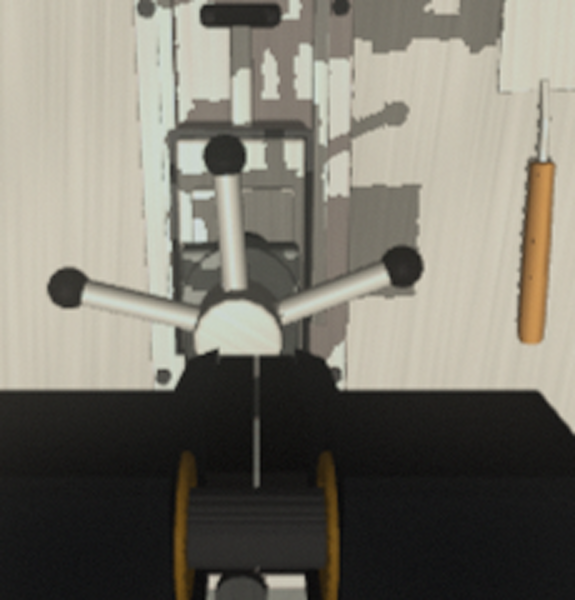

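View pics/scene6_c150.png

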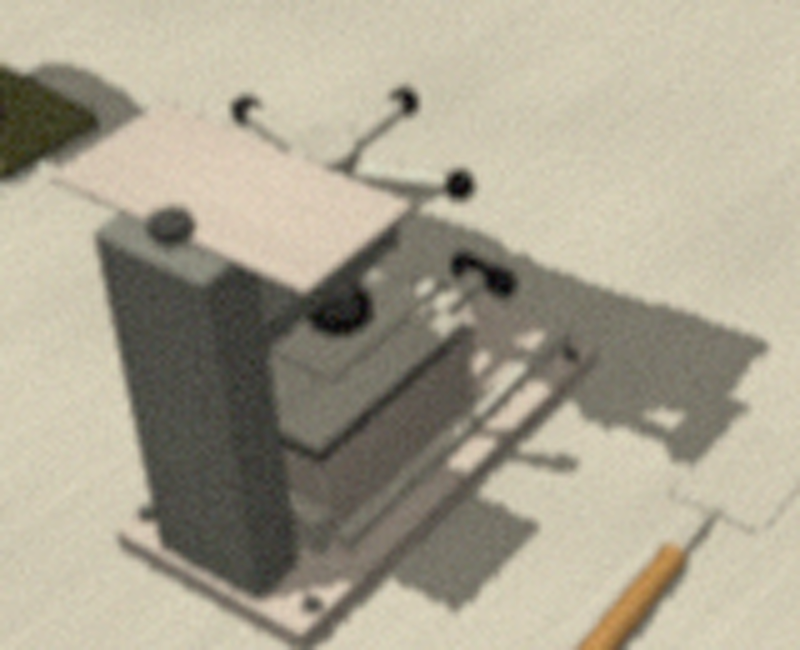

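```bash
python3 - <<'E'
from h import *
from scipy.optimize import least_squares
np.set_printoptions(precision=4,suppress=True)
b=dep("wrist","6",[(150+u/2.5,90+v/2.5) for u,v in[(66,288),(225,156),(403,267)]],.235)[:,:2];print(b)
d=np.array([72,0,-72])*np.pi/180
f=lambda p:((np.stack([p[0]+p[3]*np.cos(p[2]+d),p[1]+p[3]*np.sin(p[2]+d)],1)-b)*1e3).ravel()
s=least_squares(f,[.55,-.06,1.6,.08]);print(s.x,np.degrees(s.x[2]),f(s.x))
f2=lambda p:f(np.r_[p,.0785]);s=least_squares(f2,[.55,-.06,1.6]);print(s.x,f2(s.x))
# hub top centre: crop ellipse left 193..282, top 298
print(dep("wrist","6",[(150+237/2.5,90+300/2.5)],.252))
E
```

```text
[[ 0.4674 -0.0438]
 [ 0.5353  0.0211]
 [ 0.618  -0.0225]]
[ 0.5462 -0.0577  1.71    0.0799] 97.97715243373084 [ 0.1883 -0.0401 -0.2084  0.2316  0.02   -0.1915]
[ 0.5461 -0.057   1.71  ] [ 1.4249  0.4493 -0.1215 -0.3884 -1.3034 -0.0609]
[[ 0.5449 -0.0379  0.252 ]]
```

Emit:
{"op": "servo_tool", "data": {
  "deltas": [
    {"dx": 0.08,"dy": -0.75,"dz": 0.5,"ax": 0,"ay": 0,"az": -0.6,"hand": 0},
    {"dx": 0.08,"dy": -0.75,"dz": 1.2,"ax": 0,"ay": 0,"az": -0.6,"hand": 0},
    {"dx": 0.08,"dy": -0.75,"dz": 1.9,"ax": 0,"ay": 0,"az": -0.6,"hand": 0},
    {"dx": 0.08,"dy": -0.75,"dz": 2.3,"ax": 0,"ay": 0,"az": -0.6,"hand": 0},
    {"dx": 0.08,"dy": -0.75,"dz": 2.5,"ax": 0,"ay": 0,"az": -0.6,"hand": 0},
    {"dx": 0.08,"dy": -0.75,"dz": 2.5,"ax": 0,"ay": 0,"az": -0.6,"hand": 0},
    {"dx": 0.08,"dy": -0.75,"dz": 2.5,"ax": 0,"ay": 0,"az": -0.6,"hand": 0}
  ]
}}

```text
clock: 8.07
tool_pos: [0.5067, -0.0021, 0.2946]
eef_rot: [0.658, 0.753, 0.001, 0.001]
contact_force: [1.0, -1.0, 0.2]
opening: 0.007
```

```bash
python3 - <<'E'
from h import *
snap("wrist","7");snap("scene","7")
p=cv2.imread("pics/wrist7.png");cv2.imwrite("pics/z7.png",p)
crop("scene","7",170,90,290,200,6)
from plant import r
s=r.get_state();print(s['tool_pos'],s['eef_rot'],s['contact_force'],s['moment'])
E
```

```text
[ 0.50662041 -0.00221826  0.29467901] [6.57776398e-01 7.53212491e-01 7.52514631e-04 7.66415973e-04] [-0.24045093 -0.06221022  0.02849352] [-0.01259259 -0.00713847 -0.00111547]
```

View pics/z7.png

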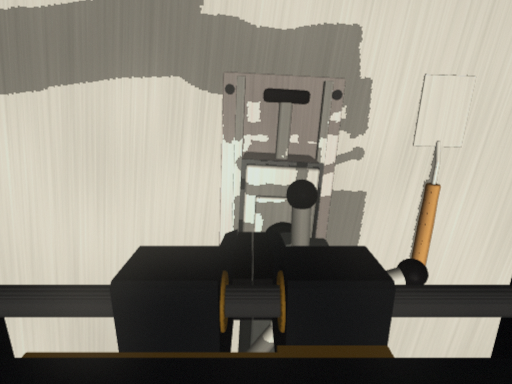

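View pics/scene7_c170.png

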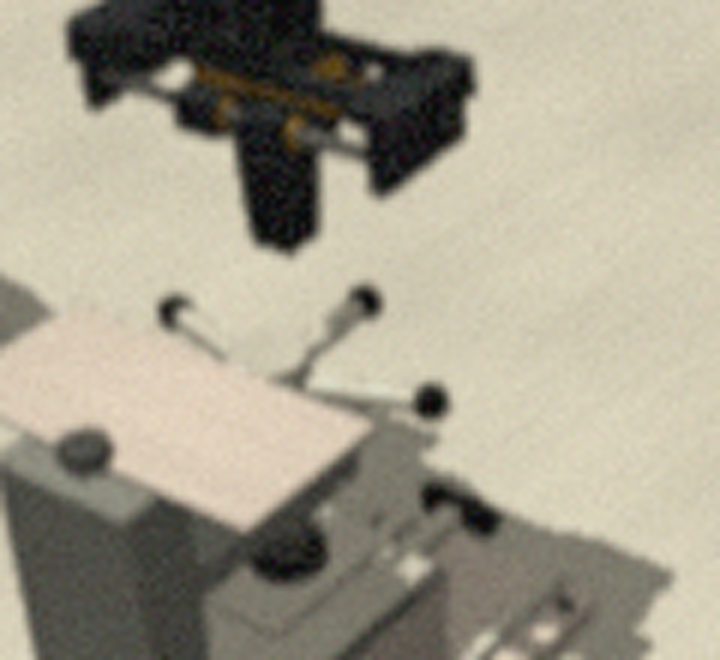

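```bash
python3 - <<'E'
from h import *
print(dep("wrist","7",[(301,194),(412,272)],.235))
E
```

```text
[[ 0.534474    0.02178721  0.235     ]
 [ 0.61695292 -0.0212303   0.235     ]]
```

Emit:
{"op": "servo_tool", "data": {
  "deltas": [
    {"dx": 0,"dy": 0,"dz": 0.3,"ax": 0,"ay": 0,"az": 0,"hand": 0},
    {"dx": 0,"dy": 0,"dz": 0.5,"ax": 0,"ay": 0,"az": 0,"hand": 0},
    {"dx": 0,"dy": 0,"dz": 0.7,"ax": 0,"ay": 0,"az": 0,"hand": 0},
    {"dx": 0,"dy": 0,"dz": 0.8,"ax": 0,"ay": 0,"az": 0,"hand": 0},
    {"dx": 0,"dy": 0,"dz": 0.8,"ax": 0,"ay": 0,"az": 0,"hand": 0}
  ]
}}

```text
clock: 8.8
tool_pos: [0.5059, -0.0023, 0.2454]
eef_rot: [0.658, 0.753, -0.0, -0.0]
contact_force: [1.2, 0.2, 0.6]
opening: 0.005
```

Emit:
{"op": "servo_tool", "data": {
  "deltas": [
    {"dx": 0,"dy": 0.04,"dz": 0,"ax": 0,"ay": 0,"az": 0,"hand": 0},
    {"dx": 0,"dy": 0.08,"dz": 0,"ax": 0,"ay": 0,"az": 0,"hand": 0},
    {"dx": 0,"dy": 0.11,"dz": 0,"ax": 0,"ay": 0,"az": 0,"hand": 0},
    {"dx": 0,"dy": 0.14,"dz": 0,"ax": 0,"ay": 0,"az": 0,"hand": 0}
  ]
}}

```text
clock: 9.3
tool_pos: [0.5145, -0.0012, 0.2459]
eef_rot: [0.658, 0.753, 0.0, 0.0]
contact_force: [0.0, -0.2, 0.1]
opening: 0.005
```

Emit:
{"op": "servo_tool", "data": {
  "deltas": [
    {"dx": 0,"dy": 0.02,"dz": 0,"ax": 0,"ay": 0,"az": 0,"hand": 0},
    {"dx": 0,"dy": 0.04,"dz": 0,"ax": 0,"ay": 0,"az": 0,"hand": 0}
  ]
}}

```text
clock: 9.55
tool_pos: [0.5164, -0.0009, 0.2457]
eef_rot: [0.658, 0.753, -0.0, -0.0]
contact_force: [-1.9, -0.1, 1.8]
opening: 0.003
```

```bash
cat > tab.py <<'E'
import sys,numpy as np
r,t,step,n=map(float,sys.argv[1:5])
print("["+", ".join('{"dx": %.3f, "dy": %.3f, "dz": 0, "ax": 0, "ay": 0, "az": %.3f, "hand": 0}'%((r*(np.cos(d)-1)+t*np.sin(d))/60,(r*np.sin(d)+t*(1-np.cos(d)))/60,np.degrees(d)/6) for d in np.radians(step*np.arange(1,n+1)))+"]")
E
cat > tq.py <<'E'
from plant import r
import numpy as np
from scipy.spatial.transform import Rotation as R
s=r.get_state();O=np.array([.547,-.058]);p=s['tool_pos'][:2]-O;F=s['contact_force'][:2]
yaw=np.degrees(np.arctan2(*(R.from_quat(s['eef_rot']).apply([1,0,0])[[1,0]])))
a=np.radians(yaw);rho=np.array([np.cos(a),np.sin(a)]);tau=np.array([np.sin(a),-np.cos(a)])
print("t %.2f yaw %.1f r %.1f t %.1f Ft %.1f Fr %.1f Mz %.3f  torque %.3f  |F|%.1f q7 %.2f z %.3f"%(s['clock'],yaw,p@rho*1e3,p@tau*1e3,-F@tau,F@rho,s['moment'][2],p[0]*F[1]-p[1]*F[0]+s['moment'][2],np.linalg.norm(s['contact_force']),s['q'][6],s['tool_pos'][2]))
E
python3 tab.py 61 22.4 4 10; python3 tab.py 61 22.4 3 10; python3 tq.py
```

```text
[{"dx": 0.024, "dy": 0.072, "dz": 0, "ax": 0, "ay": 0, "az": 0.667, "hand": 0}, {"dx": 0.042, "dy": 0.145, "dz": 0, "ax": 0, "ay": 0, "az": 1.333, "hand": 0}, {"dx": 0.055, "dy": 0.220, "dz": 0, "ax": 0, "ay": 0, "az": 2.000, "hand": 0}, {"dx": 0.064, "dy": 0.295, "dz": 0, "ax": 0, "ay": 0, "az": 2.667, "hand": 0}, {"dx": 0.066, "dy": 0.370, "dz": 0, "ax": 0, "ay": 0, "az": 3.333, "hand": 0}, {"dx": 0.064, "dy": 0.446, "dz": 0, "ax": 0, "ay": 0, "az": 4.000, "hand": 0}, {"dx": 0.056, "dy": 0.521, "dz": 0, "ax": 0, "ay": 0, "az": 4.667, "hand": 0}, {"dx": 0.043, "dy": 0.595, "dz": 0, "ax": 0, "ay": 0, "az": 5.333, "hand": 0}, {"dx": 0.025, "dy": 0.669, "dz": 0, "ax": 0, "ay": 0, "az": 6.000, "hand": 0}, {"dx": 0.002, "dy": 0.741, "dz": 0, "ax": 0, "ay": 0, "az": 6.667, "hand": 0}]
[{"dx": 0.018, "dy": 0.054, "dz": 0, "ax": 0, "ay": 0, "az": 0.500, "hand": 0}, {"dx": 0.033, "dy": 0.108, "dz": 0, "ax": 0, "ay": 0, "az": 1.000, "hand": 0}, {"dx": 0.046, "dy": 0.164, "dz": 0, "ax": 0, "ay": 0, "az": 1.500, "hand": 0}, {"dx": 0.055, "dy": 0.220, "dz": 0, "ax": 0, "ay": 0, "az": 2.000, "hand": 0}, {"dx": 0.062, "dy": 0.276, "dz": 0, "ax": 0, "ay": 0, "az": 2.500, "hand": 0}, {"dx": 0.066, "dy": 0.332, "dz": 0, "ax": 0, "ay": 0, "az": 3.000, "hand": 0}, {"dx": 0.066, "dy": 0.389, "dz": 0, "ax": 0, "ay": 0, "az": 3.500, "hand": 0}, {"dx": 0.064, "dy": 0.446, "dz": 0, "ax": 0, "ay": 0, "az": 4.000, "hand": 0}, {"dx": 0.059, "dy": 0.502, "dz": 0, "ax": 0, "ay": 0, "az": 4.500, "hand": 0}, {"dx": 0.050, "dy": 0.558, "dz": 0, "ax": 0, "ay": 0, "az": 5.000, "hand": 0}]
t 9.55 yaw 97.7 r 60.7 t -22.6 Ft 1.9 Fr 0.2 Mz 0.052  torque 0.166  |F|2.6 q7 -0.16 z 0.246
```

Emit:
{"op": "servo_tool", "data": {
  "deltas": [
    {"dx": 0.013,"dy": 0.036,"dz": 0,"ax": 0,"ay": 0,"az": 0.333,"hand": 0},
    {"dx": 0.024,"dy": 0.072,"dz": 0,"ax": 0,"ay": 0,"az": 0.667,"hand": 0},
    {"dx": 0.033,"dy": 0.108,"dz": 0,"ax": 0,"ay": 0,"az": 1.0,"hand": 0}
  ]
}}

```text
clock: 9.93
tool_pos: [0.5208, 0.0016, 0.2455]
eef_rot: [0.697, 0.717, -0.002, -0.001]
contact_force: [-5.5, -0.5, 4.6]
opening: 0.006
```

```bash
python3 tq.py
```

```text
t 9.93 yaw 91.6 r 60.3 t -24.5 Ft 5.5 Fr -0.3 Mz 0.026  torque 0.364  |F|7.2 q7 -0.25 z 0.246
```

Emit:
{"op": "servo_tool", "data": {
  "deltas": [
    {"dx": 0.024,"dy": 0.072,"dz": 0,"ax": 0,"ay": 0,"az": 0.667,"hand": 0},
    {"dx": 0.042,"dy": 0.145,"dz": 0,"ax": 0,"ay": 0,"az": 1.333,"hand": 0},
    {"dx": 0.055,"dy": 0.22,"dz": 0,"ax": 0,"ay": 0,"az": 2.0,"hand": 0},
    {"dx": 0.064,"dy": 0.295,"dz": 0,"ax": 0,"ay": 0,"az": 2.667,"hand": 0},
    {"dx": 0.066,"dy": 0.37,"dz": 0,"ax": 0,"ay": 0,"az": 3.333,"hand": 0}
  ]
}}

```text
clock: 10.55
tool_pos: [0.5428, 0.0065, 0.2455]
eef_rot: [0.811, 0.585, -0.002, -0.001]
contact_force: [-6.8, 0.3, 4.1]
opening: 0.007
```

```bash
python3 tq.py
```

```text
t 10.55 yaw 71.5 r 59.8 t -24.4 Ft 6.6 Fr -1.8 Mz -0.070  torque 0.369  |F|8.0 q7 -0.50 z 0.245
```

Emit:
{"op": "servo_tool", "data": {
  "deltas": [
    {"dx": 0.024,"dy": 0.072,"dz": 0,"ax": 0,"ay": 0,"az": 0.667,"hand": 0},
    {"dx": 0.042,"dy": 0.145,"dz": 0,"ax": 0,"ay": 0,"az": 1.333,"hand": 0},
    {"dx": 0.055,"dy": 0.22,"dz": 0,"ax": 0,"ay": 0,"az": 2.0,"hand": 0},
    {"dx": 0.064,"dy": 0.295,"dz": 0,"ax": 0,"ay": 0,"az": 2.667,"hand": 0},
    {"dx": 0.066,"dy": 0.37,"dz": 0,"ax": 0,"ay": 0,"az": 3.333,"hand": 0},
    {"dx": 0.064,"dy": 0.446,"dz": 0,"ax": 0,"ay": 0,"az": 4.0,"hand": 0},
    {"dx": 0.056,"dy": 0.521,"dz": 0,"ax": 0,"ay": 0,"az": 4.667,"hand": 0},
    {"dx": 0.043,"dy": 0.595,"dz": 0,"ax": 0,"ay": 0,"az": 5.333,"hand": 0},
    {"dx": 0.025,"dy": 0.669,"dz": 0,"ax": 0,"ay": 0,"az": 6.0,"hand": 0},
    {"dx": 0.002,"dy": 0.741,"dz": 0,"ax": 0,"ay": 0,"az": 6.667,"hand": 0}
  ]
}}

```text
clock: 11.8
tool_pos: [0.5847, -0.0059, 0.2451]
eef_rot: [0.962, 0.272, -0.003, -0.002]
contact_force: [-6.4, 1.3, 2.0]
opening: -0.001
```

```bash
python3 tq.py
```

```text
t 11.80 yaw 31.6 r 59.4 t -24.6 Ft 4.4 Fr -4.8 Mz 0.032  torque 0.413  |F|6.8 q7 -0.99 z 0.245
```

Emit:
{"op": "servo_tool", "data": {
  "deltas": [
    {"dx": 0.024,"dy": 0.072,"dz": 0,"ax": 0,"ay": 0,"az": 0.667,"hand": 0},
    {"dx": 0.042,"dy": 0.145,"dz": 0,"ax": 0,"ay": 0,"az": 1.333,"hand": 0},
    {"dx": 0.055,"dy": 0.22,"dz": 0,"ax": 0,"ay": 0,"az": 2.0,"hand": 0},
    {"dx": 0.064,"dy": 0.295,"dz": 0,"ax": 0,"ay": 0,"az": 2.667,"hand": 0},
    {"dx": 0.066,"dy": 0.37,"dz": 0,"ax": 0,"ay": 0,"az": 3.333,"hand": 0},
    {"dx": 0.064,"dy": 0.446,"dz": 0,"ax": 0,"ay": 0,"az": 4.0,"hand": 0},
    {"dx": 0.056,"dy": 0.521,"dz": 0,"ax": 0,"ay": 0,"az": 4.667,"hand": 0},
    {"dx": 0.043,"dy": 0.595,"dz": 0,"ax": 0,"ay": 0,"az": 5.333,"hand": 0},
    {"dx": 0.025,"dy": 0.669,"dz": 0,"ax": 0,"ay": 0,"az": 6.0,"hand": 0},
    {"dx": 0.002,"dy": 0.741,"dz": 0,"ax": 0,"ay": 0,"az": 6.667,"hand": 0}
  ]
}}

```text
clock: 13.05
tool_pos: [0.6092, -0.0417, 0.245]
eef_rot: [0.997, -0.072, -0.002, -0.002]
contact_force: [-4.3, 5.4, 1.7]
opening: 0.003
```

```bash
python3 tq.py
```

```text
t 13.05 yaw -8.3 r 59.2 t -25.2 Ft 4.7 Fr -5.0 Mz -0.052  torque 0.355  |F|7.1 q7 -1.46 z 0.245
```

Emit:
{"op": "servo_tool", "data": {
  "deltas": [
    {"dx": 0,"dy": -0.15,"dz": 0,"ax": 0,"ay": 0,"az": 0,"hand": 0},
    {"dx": 0,"dy": -0.2,"dz": -0.6,"ax": 0,"ay": 0,"az": 0,"hand": 0},
    {"dx": 0,"dy": -0.2,"dz": -1.1,"ax": 0,"ay": 0,"az": -1.7,"hand": 0},
    {"dx": -0.4,"dy": -0.2,"dz": -1.1,"ax": 0,"ay": 0,"az": -3.4,"hand": 0},
    {"dx": -0.8,"dy": -0.2,"dz": -1.1,"ax": 0,"ay": 0,"az": -5.1,"hand": 0},
    {"dx": -1.2,"dy": -0.2,"dz": -1.1,"ax": 0,"ay": 0,"az": -6.8,"hand": 0},
    {"dx": -1.6,"dy": -0.1,"dz": -1.1,"ax": 0,"ay": 0,"az": -8.5,"hand": 0},
    {"dx": -1.9,"dy": 0.1,"dz": -1.1,"ax": 0,"ay": 0,"az": -10.2,"hand": 0},
    {"dx": -2.14,"dy": 0.28,"dz": -1.1,"ax": 0,"ay": 0,"az": -11.9,"hand": 0},
    {"dx": -2.14,"dy": 0.28,"dz": -1.1,"ax": 0,"ay": 0,"az": -13.6,"hand": 0}
  ]
}}

```text
clock: 14.3
tool_pos: [0.4807, -0.0438, 0.3121]
eef_rot: [0.801, 0.599, 0.0, 0.001]
contact_force: [0.5, 0.5, -0.4]
opening: 0.008
```

Emit:
{"op": "servo_tool", "data": {
  "deltas": [
    {"dx": 0,"dy": 0,"dz": 0,"ax": 0,"ay": 0,"az": -1.7,"hand": 0},
    {"dx": 0,"dy": 0,"dz": 0,"ax": 0,"ay": 0,"az": -3.4,"hand": 0},
    {"dx": 0,"dy": 0,"dz": 0,"ax": 0,"ay": 0,"az": -5.1,"hand": 0},
    {"dx": 0,"dy": 0,"dz": 0,"ax": 0,"ay": 0,"az": -6.8,"hand": 0},
    {"dx": 0,"dy": 0,"dz": 0,"ax": 0,"ay": 0,"az": -8.5,"hand": 0},
    {"dx": 0,"dy": 0,"dz": 0,"ax": 0,"ay": 0,"az": -10.2,"hand": 0},
    {"dx": 0,"dy": 0,"dz": 0,"ax": 0,"ay": 0,"az": -10.4,"hand": 0},
    {"dx": 0,"dy": 0,"dz": 0,"ax": 0,"ay": 0,"az": -10.4,"hand": 0}
  ]
}}

```text
clock: 15.3
tool_pos: [0.4815, -0.0431, 0.3119]
eef_rot: [0.378, 0.926, 0.0, 0.0]
contact_force: [0.0, 0.2, -0.1]
opening: 0.003
```

```bash
python3 tq.py; python3 - <<'E'
from h import *
snap("wrist","8");snap("scene","8")
crop("scene","8",170,90,290,200,6)
E
```

```text
t 15.30 yaw 135.6 r 57.2 t -35.2 Ft -0.1 Fr 0.1 Mz 0.020  torque 0.009  |F|0.2 q7 0.54 z 0.312
```

View pics/wrist8.png

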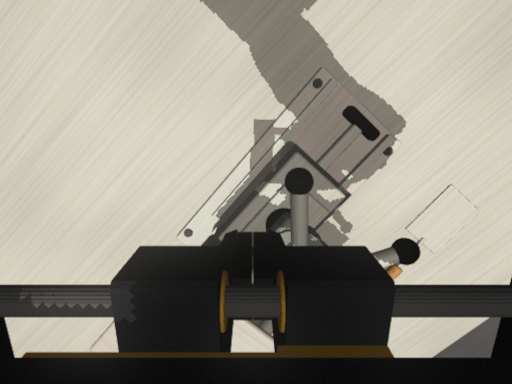

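View pics/scene8_c170.png

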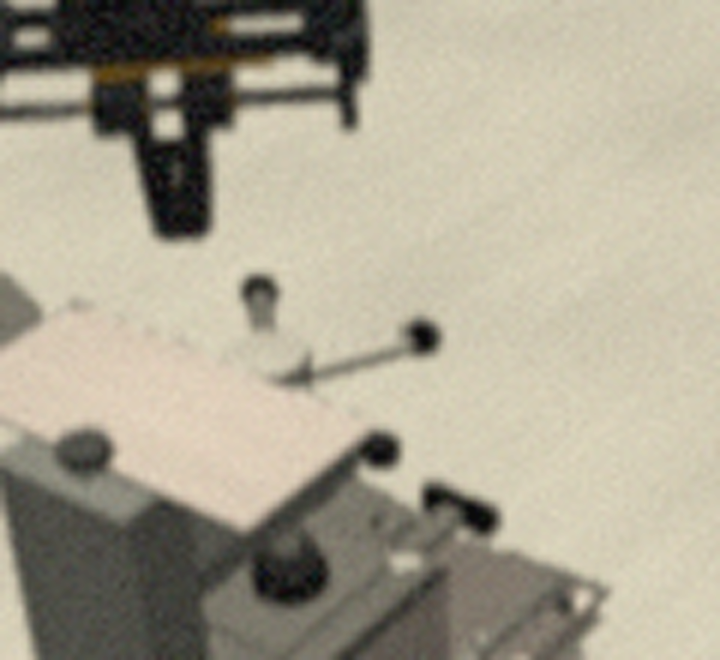

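Emit:
{"op": "servo_tool", "data": {
  "deltas": [
    {"dx": 0.06,"dy": 0,"dz": 0.4,"ax": 0,"ay": 0,"az": 0,"hand": 0},
    {"dx": 0.06,"dy": 0,"dz": 0.7,"ax": 0,"ay": 0,"az": 0,"hand": 0},
    {"dx": 0.06,"dy": 0,"dz": 0.95,"ax": 0,"ay": 0,"az": 0,"hand": 0},
    {"dx": 0.06,"dy": 0.04,"dz": 1.1,"ax": 0,"ay": 0,"az": 0,"hand": 0},
    {"dx": 0.06,"dy": 0.1,"dz": 1.1,"ax": 0,"ay": 0,"az": 0,"hand": 0},
    {"dx": 0.06,"dy": 0.14,"dz": 1.1,"ax": 0,"ay": 0,"az": 0,"hand": 0},
    {"dx": 0.06,"dy": 0.17,"dz": 1.1,"ax": 0,"ay": 0,"az": 0,"hand": 0}
  ]
}}

```text
clock: 16.27
tool_pos: [0.4863, -0.0331, 0.2462]
eef_rot: [0.377, 0.926, 0.0, 0.001]
contact_force: [-0.6, -0.6, -0.2]
opening: 0.004
```

```bash
python3 tq.py
```

```text
t 16.27 yaw 135.7 r 60.9 t -24.6 Ft 0.8 Fr 0.0 Mz 0.018  torque 0.067  |F|0.8 q7 0.46 z 0.246
```

Emit:
{"op": "servo_tool", "data": {
  "deltas": [
    {"dx": 0.024,"dy": 0.072,"dz": 0,"ax": 0,"ay": 0,"az": 0.667,"hand": 0},
    {"dx": 0.042,"dy": 0.145,"dz": 0,"ax": 0,"ay": 0,"az": 1.333,"hand": 0},
    {"dx": 0.055,"dy": 0.22,"dz": 0,"ax": 0,"ay": 0,"az": 2.0,"hand": 0},
    {"dx": 0.064,"dy": 0.295,"dz": 0,"ax": 0,"ay": 0,"az": 2.667,"hand": 0},
    {"dx": 0.066,"dy": 0.37,"dz": 0,"ax": 0,"ay": 0,"az": 3.333,"hand": 0},
    {"dx": 0.064,"dy": 0.446,"dz": 0,"ax": 0,"ay": 0,"az": 4.0,"hand": 0}
  ]
}}

```text
clock: 17.02
tool_pos: [0.4993, -0.0123, 0.2459]
eef_rot: [0.562, 0.827, -0.002, -0.001]
contact_force: [-4.7, -1.0, 4.8]
opening: 0.009
```

```bash
python3 tq.py
```

```text
t 17.02 yaw 111.6 r 60.0 t -27.5 Ft 4.8 Fr 0.8 Mz -0.057  torque 0.208  |F|6.9 q7 0.11 z 0.246
```

Emit:
{"op": "servo_tool", "data": {
  "deltas": [
    {"dx": 0.024,"dy": 0.072,"dz": 0,"ax": 0,"ay": 0,"az": 0.667,"hand": 0},
    {"dx": 0.042,"dy": 0.145,"dz": 0,"ax": 0,"ay": 0,"az": 1.333,"hand": 0},
    {"dx": 0.055,"dy": 0.22,"dz": 0,"ax": 0,"ay": 0,"az": 2.0,"hand": 0},
    {"dx": 0.064,"dy": 0.295,"dz": 0,"ax": 0,"ay": 0,"az": 2.667,"hand": 0}
  ]
}}

```text
clock: 17.52
tool_pos: [0.5142, -0.0012, 0.2459]
eef_rot: [0.672, 0.741, -0.002, -0.002]
contact_force: [-5.9, -1.0, 4.0]
opening: 0.007
```

```bash
python3 tq.py
```

```text
t 17.52 yaw 95.6 r 59.7 t -27.0 Ft 5.9 Fr -0.4 Mz 0.068  torque 0.434  |F|7.2 q7 -0.11 z 0.246
```

Emit:
{"op": "servo_tool", "data": {
  "deltas": [
    {"dx": 0.024,"dy": 0.072,"dz": 0,"ax": 0,"ay": 0,"az": 0.667,"hand": 0},
    {"dx": 0.042,"dy": 0.145,"dz": 0,"ax": 0,"ay": 0,"az": 1.333,"hand": 0},
    {"dx": 0.055,"dy": 0.22,"dz": 0,"ax": 0,"ay": 0,"az": 2.0,"hand": 0}
  ]
}}

```text
clock: 17.9
tool_pos: [0.5272, 0.004, 0.2459]
eef_rot: [0.745, 0.667, -0.002, -0.002]
contact_force: [-5.2, 1.4, 3.9]
opening: 0.003
```

```bash
python3 tq.py
```

```text
t 17.90 yaw 83.7 r 59.5 t -26.5 Ft 5.4 Fr 0.8 Mz 0.034  torque 0.332  |F|6.7 q7 -0.26 z 0.246
```

Emit:
{"op": "servo_tool", "data": {
  "deltas": [
    {"dx": 0.018,"dy": 0.044,"dz": 0,"ax": 0,"ay": 0,"az": 0.417,"hand": 0},
    {"dx": 0.034,"dy": 0.089,"dz": 0,"ax": 0,"ay": 0,"az": 0.833,"hand": 0},
    {"dx": 0.048,"dy": 0.134,"dz": 0,"ax": 0,"ay": 0,"az": 1.25,"hand": 0},
    {"dx": 0.06,"dy": 0.18,"dz": 0,"ax": 0,"ay": 0,"az": 1.667,"hand": 0}
  ]
}}

```text
clock: 18.4
tool_pos: [0.5384, 0.0063, 0.2459]
eef_rot: [0.8, 0.6, -0.002, -0.002]
contact_force: [-5.1, 2.1, 3.4]
opening: 0.005
```

```bash
cat > st.py <<'E'
import subprocess,numpy as np
exec(open('tq.py').read())
from plant import eyes
L=[];N=[]
for i in range(5):
    eyes.snapshot("side");s=r.get_state();F=s['contact_force'][:2];L.append(-F@tau);p=s['tool_pos'][:2]-O;N.append(p[0]*F[1]-p[1]*F[0]+s['moment'][2])
print("static Ft",np.round(L,1),"mean %.2f torque %.3f"%(np.mean(L),np.mean(N)))
E
python3 st.py
```

```text
t 18.40 yaw 73.7 r 59.3 t -26.3 Ft 5.5 Fr 0.6 Mz 0.034  torque 0.345  |F|6.5 q7 -0.39 z 0.246
static Ft [4.9 6.6 4.6 5.6 5.9] mean 5.50 torque 0.372
```

Emit:
{"op": "servo_tool", "data": {
  "deltas": [
    {"dx": 0.018,"dy": 0.044,"dz": 0,"ax": 0,"ay": 0,"az": 0.417,"hand": 0},
    {"dx": 0.034,"dy": 0.089,"dz": 0,"ax": 0,"ay": 0,"az": 0.833,"hand": 0},
    {"dx": 0.048,"dy": 0.134,"dz": 0,"ax": 0,"ay": 0,"az": 1.25,"hand": 0},
    {"dx": 0.06,"dy": 0.18,"dz": 0,"ax": 0,"ay": 0,"az": 1.667,"hand": 0}
  ]
}}

```text
clock: 19.15
tool_pos: [0.5499, 0.0065, 0.2459]
eef_rot: [0.849, 0.528, -0.002, -0.001]
contact_force: [-7.1, 1.1, 5.4]
opening: 0.007
```

```bash
python3 st.py
```

```text
t 19.15 yaw 63.7 r 59.1 t -25.9 Ft 6.9 Fr -2.2 Mz 0.010  torque 0.473  |F|9.0 q7 -0.52 z 0.246
static Ft [5.1 4.2 4.1 5.2 4.7] mean 4.67 torque 0.338
```

Emit:
{"op": "servo_tool", "data": {
  "deltas": [
    {"dx": 0.018,"dy": 0.044,"dz": 0,"ax": 0,"ay": 0,"az": 0.417,"hand": 0},
    {"dx": 0.034,"dy": 0.089,"dz": 0,"ax": 0,"ay": 0,"az": 0.833,"hand": 0},
    {"dx": 0.048,"dy": 0.134,"dz": 0,"ax": 0,"ay": 0,"az": 1.25,"hand": 0},
    {"dx": 0.06,"dy": 0.18,"dz": 0,"ax": 0,"ay": 0,"az": 1.667,"hand": 0}
  ]
}}

```text
clock: 19.9
tool_pos: [0.5606, 0.0051, 0.2458]
eef_rot: [0.892, 0.452, -0.002, -0.002]
contact_force: [-7.4, 1.3, 5.1]
opening: 0.002
```

```bash
python3 st.py; python3 -c "
from h import *
snap('scene','9');p=cv2.imread('pics/scene9.png')[150:230,185:265]
cv2.imwrite('pics/z9.png',cv2.convertScaleAbs(cv2.resize(p,None,fx=7,fy=7,interpolation=cv2.INTER_CUBIC),alpha=2,beta=0))"
```

```text
t 19.90 yaw 53.7 r 58.9 t -26.4 Ft 6.7 Fr -3.3 Mz 0.004  torque 0.485  |F|9.0 q7 -0.64 z 0.246
static Ft [5.9 5.7 6.4 5.5 6.4] mean 5.98 torque 0.428
```

View pics/z9.png

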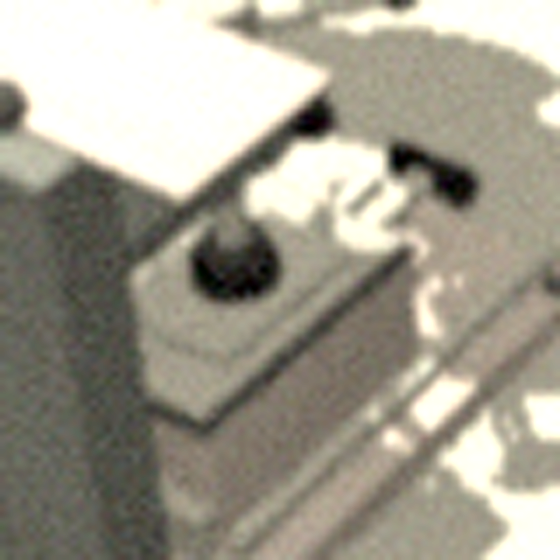

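```bash
python3 - <<'E'
from h import *
m=np.load("pics/scene9m.npy",allow_pickle=True).item()
def pr(P):
    q=m['pose'][:3,:3].T@(np.array(P)-m['pose'][:3,3]);return np.array([m['cx']+m['fx']*q[0]/-q[2],m['cy']-m['fy']*q[1]/-q[2]])
for O,yaw in (((.547,-.058),-85.5),((.5528,-.0603),-85.3)):
    a=np.radians(yaw);e=np.array([np.cos(a),np.sin(a)]);n=np.array([-e[1],e[0]])
    W=lambda x,y,z:np.r_[np.array(O)+x*e+y*n,z]
    print("lid corners",pr(W(.075,.045,.095)),pr(W(-.075,.045,.095)))
    for z in(.095,.103,.108,.113,.118,.13):print(z,pr(W(.045,.03,z)))
E
```

```text
lid corners [213.50209259 210.38364628] [244.60204151 183.08902139]
0.095 [216.23994503 202.59369247]
0.103 [216.00624657 200.58409052]
0.108 [215.85904236 199.3182633 ]
0.113 [215.71094962 198.04479549]
0.118 [215.56196028 196.76361769]
0.13 [215.20067865 193.65691223]
lid corners [214.47331432 211.69681444] [245.4746553  184.13260473]
0.095 [217.16008317 203.84116281]
0.103 [216.92989143 201.8295979 ]
0.108 [216.78489158 200.56249508]
0.113 [216.63901301 199.28771343]
0.118 [216.49224771 198.00518295]
0.13 [216.13634439 194.89506863]
```

Emit:
{"op": "servo_tool", "data": {
  "deltas": [
    {"dx": 0.018,"dy": 0.044,"dz": 0,"ax": 0,"ay": 0,"az": 0.417,"hand": 0},
    {"dx": 0.034,"dy": 0.089,"dz": 0,"ax": 0,"ay": 0,"az": 0.833,"hand": 0}
  ]
}}

```text
clock: 20.45
tool_pos: [0.5657, 0.0038, 0.2457]
eef_rot: [0.911, 0.413, -0.003, -0.002]
contact_force: [-10.0, 2.2, 6.0]
opening: 0.008
```

```bash
python3 st.py
```

```text
t 20.45 yaw 48.7 r 58.8 t -26.7 Ft 8.9 Fr -5.0 Mz -0.003  torque 0.655  |F|11.8 q7 -0.70 z 0.246
static Ft [7.4 5.1 6.6 6.7 6.1] mean 6.38 torque 0.469
```

Emit:
{"op": "servo_tool", "data": {
  "deltas": [
    {"dx": 0.018,"dy": 0.044,"dz": 0,"ax": 0,"ay": 0,"az": 0.417,"hand": 0},
    {"dx": 0.034,"dy": 0.089,"dz": 0,"ax": 0,"ay": 0,"az": 0.833,"hand": 0}
  ]
}}

```text
clock: 20.95
tool_pos: [0.5708, 0.0022, 0.2456]
eef_rot: [0.928, 0.372, -0.003, -0.002]
contact_force: [-7.5, 3.3, 4.6]
opening: 0.004
```

```bash
python3 st.py
```

```text
t 20.95 yaw 43.7 r 58.8 t -27.0 Ft 7.6 Fr -3.1 Mz 0.059  torque 0.588  |F|9.4 q7 -0.76 z 0.246
static Ft [7.  6.  6.4 6.9 6.5] mean 6.57 torque 0.501
```

Emit:
{"op": "servo_tool", "data": {
  "deltas": [
    {"dx": 0.018,"dy": 0.044,"dz": 0,"ax": 0,"ay": 0,"az": 0.417,"hand": 0},
    {"dx": 0.034,"dy": 0.089,"dz": 0,"ax": 0,"ay": 0,"az": 0.833,"hand": 0}
  ]
}}

```text
clock: 21.45
tool_pos: [0.5757, 0.0001, 0.2455]
eef_rot: [0.943, 0.332, -0.003, -0.003]
contact_force: [-9.5, 3.8, 4.6]
opening: 0.004
```

```bash
python3 st.py;python3 -c "
from h import *
snap('scene','10');p=cv2.imread('pics/scene10.png')[150:230,185:265]
cv2.imwrite('pics/z10.png',cv2.convertScaleAbs(cv2.resize(p,None,fx=7,fy=7,interpolation=cv2.INTER_CUBIC),alpha=2,beta=0))"
```

```text
t 21.45 yaw 38.8 r 58.7 t -27.4 Ft 8.9 Fr -5.1 Mz -0.069  torque 0.592  |F|11.2 q7 -0.83 z 0.246
static Ft [7.7 7.  7.  7.7 7. ] mean 7.28 torque 0.544
```

View pics/z10.png

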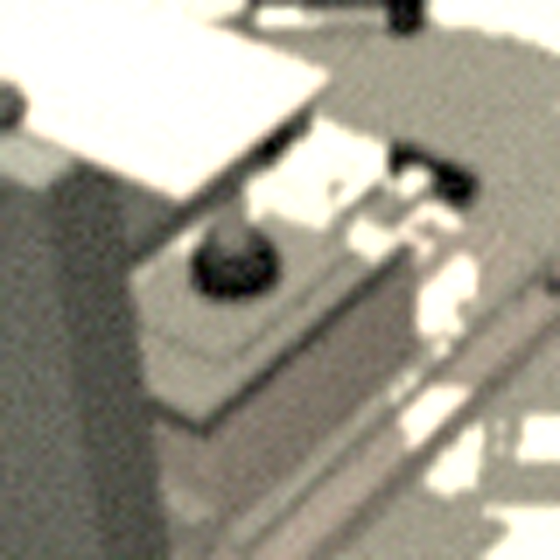

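Emit:
{"op": "servo_tool", "data": {
  "deltas": [
    {"dx": 0.018,"dy": 0.044,"dz": 0,"ax": 0,"ay": 0,"az": 0.417,"hand": 0},
    {"dx": 0.032,"dy": 0.082,"dz": 0,"ax": 0,"ay": 0,"az": 0.75,"hand": 0}
  ]
}}

```text
clock: 22.0
tool_pos: [0.58, -0.0021, 0.2455]
eef_rot: [0.956, 0.295, -0.004, -0.003]
contact_force: [-9.4, 3.6, 5.7]
opening: 0.004
```

```bash
python3 st.py
```

```text
t 22.00 yaw 34.3 r 58.8 t -27.6 Ft 8.2 Fr -5.7 Mz -0.010  torque 0.632  |F|11.5 q7 -0.88 z 0.245
static Ft [9.1 7.8 8.2 8.  7.1] mean 8.03 torque 0.617
```

Emit:
{"op": "servo_tool", "data": {
  "deltas": [
    {"dx": 0,"dy": -0.05,"dz": 0,"ax": 0,"ay": 0,"az": 0,"hand": 0},
    {"dx": 0,"dy": -0.15,"dz": 0,"ax": 0,"ay": 0,"az": 0,"hand": 0},
    {"dx": 0,"dy": -0.2,"dz": -0.1,"ax": 0,"ay": 0,"az": 0,"hand": 0},
    {"dx": 0,"dy": -0.2,"dz": -0.8,"ax": 0,"ay": 0,"az": 0,"hand": 0},
    {"dx": 0,"dy": -0.2,"dz": -1.6,"ax": 0,"ay": 0,"az": 0,"hand": 0},
    {"dx": 0.8,"dy": -0.6,"dz": -2.4,"ax": 0,"ay": 0,"az": 0,"hand": 0},
    {"dx": 1.2,"dy": -1.2,"dz": -2.8,"ax": 0,"ay": 0,"az": 0,"hand": 0},
    {"dx": 1.2,"dy": -1.2,"dz": -2.8,"ax": 0,"ay": 0,"az": 0,"hand": 0},
    {"dx": 1.2,"dy": -1.2,"dz": -2.8,"ax": 0,"ay": 0,"az": 0,"hand": 0}
  ]
}}

```text
clock: 23.38
tool_pos: [0.6027, 0.0952, 0.4137]
eef_rot: [0.956, 0.294, -0.0, 0.001]
contact_force: [0.2, -0.7, -0.0]
opening: 0.007
```

```bash
python3 -c "
from h import *
snap('scene','11');crop('scene','11',150,120,310,250,5)
from plant import r;print(r.get_state()['contact_force'])"
```

```text
[0.24632698 0.06230802 1.36517617]
```

View pics/scene11_c150.png

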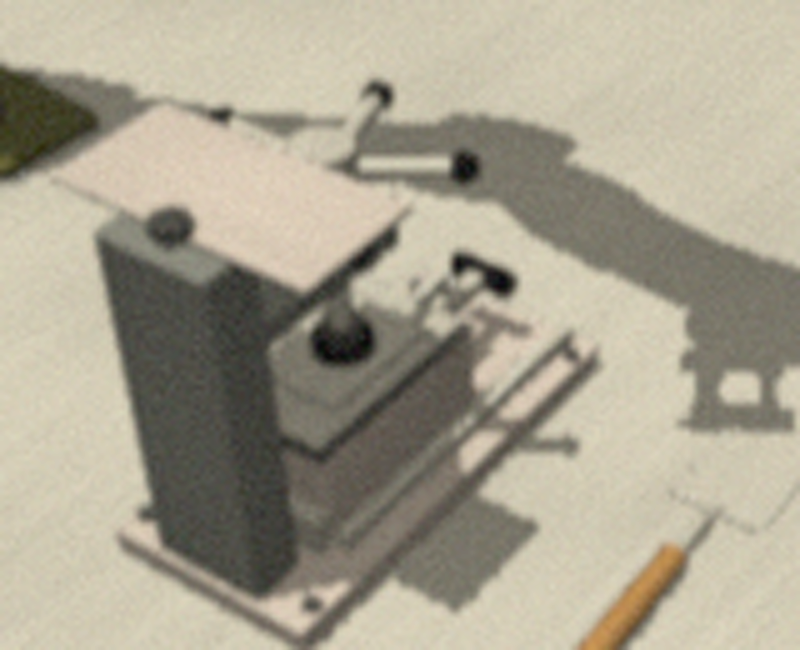

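```bash
python3 -c "
from plant import r;print(r.finish_job())"
```

```text
the job is handed in; nothing more can be done
None
```

I slid the mould home, wound the press down onto the lid and handed the job in at about 23.5 s of the 72 s allowed. No verdict was reported.

- **Mould:** I pushed it by its handle with the fingers closed. The push held at about 4 to 5 N while sliding, then rose to 10 N with the mould no longer moving. The scene picture showed its face against the stop, and the lid corner was at the same pixel after winding.
- **Wheel:** I turned it clockwise in two spoke strokes, about 206 degrees (3.6 rad) in all. The torque held at about 0.36 N m while turning freely and climbed to about 0.6 N m at the end, roughly 1.7 times as heavy.
- **Pressure on the lid:** I could not measure this directly. The torque suggests about 33 N and the angle turned after contact about 27 N, both inside the 15 to 45 N window. Single readings were noisy, so I averaged five.
- **Letting go:** I backed the fingers off and raised the arm clear, and the contact force then read about zero apart from noise. The last scene picture shows the scraper in place. The pitcher and shaker were outside that crop and I did not check them again, though the arm never went near either.
- **Disagreement:** The scene and wrist cameras put the wheel's axis about 6 mm apart. I used a point close to the wrist camera's value, and it gave steady torques right around the arc.

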